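# Check a probe port with the depth gauge and present its tip

## Task

Take the orange-handled depth gauge off its blue rest, push it tip first into the sloping dark steel guide tube on the white instrument until its brass collar stops fully home against the tube's mouth, keep it there for a moment (about half a second), and draw it right out again. Then hold the gauge level with its yellow tip over the white reading disc, roughly 10 cm above the bench, and finish like that: still gripping it, motionless, touching nothing else. Leave the solder spool, the screwdriver and the jar where they are.

Things in the scene. Friction and masses are not known exactly. Their poses are not given: they have to be found in the camera images.
- gauge: Loose depth gauge, 0.11 kg. Origin: on its axis, at the collar's stop face (tip side). x runs from tip to handle: tapered yellow tip x -75 to -65 mm (5 to 10 mm thick), steel shaft 10 mm diameter -65 to 0, brass collar 30 mm diameter 0 to 8, orange handle 16 x 16 mm square (faces along y, z) 8 to 100. Starts level in the rest, z up, axis 55 mm above the bench, tip roughly towards the robot.
- gauge_tip (a point): The end of the yellow tip, on the gauge's axis, 75 mm from the stop face.
- gauge_grip (a point): A good place to grip: on the handle's axis, 40 mm from the stop face; the handle's sides (y faces) are free there, the rest's rear fork begins 34 mm further back.
- rest: Fixed rest: black base 170 (x) x 60 x 10 mm with two blue forks open upwards, 12 mm thick: at x = -75 mm for the shaft (slot 15 mm wide, floor 50 mm high) and at x = 55 mm for the handle (slot 21 mm, floor 47 mm). Prongs rise 12 mm above the floors. Origin: centre of underside; x along the slots, tip to handle. The gauge's stop face lies at x = -25 mm; it lifts straight up out.
- instrument: Fixed white bench instrument 150 (x) x 140 (y) x 70 mm high with a screen on its +x side. Origin: centre of its underside on the bench. The guide tube stands on top, over its middle.
- port: Fixed dark steel guide tube on the instrument, 24 mm wide, bore 14 mm, 85 mm deep (the collar stops before the tip hits bottom). Origin: centre of the mouth, 135 mm above the bench, 55 mm along the instrument's +x. z axis points out of the mouth along the bore, 35 degrees above level, towards the instrument's +x; insert along -z. A blue saddle holds it from below, 35 to 85 mm down the tube.
- disc: Fixed white round reading disc 100 mm in diameter, 3 mm thick, with a fine black cross, flat on the bench. Origin: centre of its underside.
- spool: Loose solder spool (silvery wire, blue flanges) standing upright, 56 mm in diameter, 40 mm high, 0.25 kg; bystander. Origin: centre of its underside.
- driver: Loose screwdriver with red handle lying flat, 140 mm long, 26 mm high at the handle; bystander. Origin: at its middle, underneath.
- jar: Loose small closed jar with blue cap, 42 mm in diameter, 60 mm high; bystander. Origin: centre of its underside.
There are look-alikes about, which are no part of the job. Leave any green look-alike of the gauge alone. What is shaped like the disc but pink or purple is not meant.

How it is judged:
By the outcome, as a careful person would: the job done as asked, in the order asked, and still so for the second after the job is handed in, while the arm keeps its last pose, push and grip.
It also fails if it takes over 51 s, if anything falls off the work surface, if the arm or the gripper's body presses on something with over 40 N, if the wrist force passes 120 N, or if a joint passes its speed limit or range.

## Robot

A 6-joint arm with a two-finger parallel gripper is mounted at the origin on the work surface. World frame = base frame: x ahead of the robot, y to its left, z up, the work surface at z = 0. Lengths are in m, angles in rad, forces in N, time in s.
With the tool pointing down it reaches from about 0.35 to 1 m from the base axis. Payload 7.1 kg.
Tool frame: the origin (TCP) lies between the finger pads; the fingertips stand 22 mm ahead of it and the grasp point (between the pads) lies 3 mm ahead of it; z points along the fingers, y is the line along which they close (so a half turn about z gives the same grasp; the last joint's range is limited). The gripper opens to 85 mm and grips with 20 to 120 N. Pads are 22 mm wide; open, the fingers measure 114 mm over their backs; the gripper's body (76 mm by 85 mm) begins 54 mm behind the grasp point. The pads swing forward as they close: fully open they stand 13 mm farther back than shut.
Start: joints at [-1.289, 0.423, 1.63, -0, 1.089, -0.019], TCP at [0.185, -0.597, 0.253] pointing down, gripper open.
Joint ranges: [-3, 3], [-0.9, 2.11], [0.09, 2.58], [-1.31, 4.45], [0.11, 2.69], [-2.54, 2.54]. Speed limits (rad/s): [2.39, 2.39, 3.01, 3.14, 3.14, 3.14].

## Interface

Orientations are given as a rotation vector (axis times angle).
In Python, from rig import manip gives the robot as it stands. The module is installed in compiled form; this text tells all that it offers. Calls block until the motion is done:
- manip.move_to(position, orientation): joint-space move of the TCP to a pose.
- manip.servo_line(position, orientation=None, rate=0.15): straight line of the TCP; orientation=None keeps the orientation; rate is the mean speed in m/s.
- manip.set_joints(angles): joint-space move.
- manip.command_gripper(opening, f_grip=None): finger opening in m; f_grip is the grip in N (None keeps the last); returns when the fingers have stopped.
- manip.hold(seconds).
- manip.solve_ik(position, orientation): joint angles nearest the present ones, or None.
- manip.camera(name): name is "scene" or "top"; returns a dict with "image" (420x560x3 uint8, red, green, blue), "fx", "fy", "cx", "cy" (pixels), "cam_to_world" (4x4, takes a point from camera to world coordinates). Camera axes: x right, y down, z forward; pixel columns grow to the right and rows downward; lengths in m; the calibration is good to about 2 mm. A picture is of the moment at which its call begins. There is no depth.
A pose or a line that the arm cannot do raises manip.IKError and nothing moves.
- manip.sign_off(): hands the job in; it is judged then, once.
Readings, each from a call of its own:
- manip.get_time(): time.
- manip.get_joint_positions(): joint angles.
- manip.get_joint_vel(): joint speeds.
- manip.get_tau(): joint torques, N m.
- manip.get_position(): TCP position.
- manip.get_ee_rot(): TCP orientation.
- manip.get_contact_force(): force on the tool from outside, world axes, zero at the start.
- manip.get_torque(): the same for the moment, N m.
- manip.get_width(): finger opening in m.
- manip.get_grip_force(): force on a finger pad.
Only numpy, scipy, OpenCV 4.12 (cv2) and the standard library are available. Lean on these libraries where they do the work, as an engineer would, in place of code of your own. Each camera call takes 0.05 s, during which the arm holds its last target. There are 200 camera calls.

## Working session

There is one attempt and no reset: what is moved stays moved. The work goes in short steps, each a Python script; the robot and the scene stay as the last script left them, time stands still between calls to the robot, and variables do not carry over. Pictures are saved under pics/ and viewed, at most 10 in all, crops included, and the job is handed in when it is done.

```bash
mkdir -p pics
python3 - <<'E'
from rig import manip
import cv2,pickle
d={}
for n in("scene","top"):
    c=manip.camera(n); d[n]=c; cv2.imwrite(f"pics/{n}0.png",c["image"][:,:,::-1]); print(n,c["fx"],c["cx"],c["cy"],c["cam_to_world"].round(3).tolist())
pickle.dump(d,open("c0.pkl","wb")); print(manip.get_time(),manip.get_ee_rot())
E
```

```text
scene 397.0137876582827 278.00221321512237 211.0495487647048 [[-0.613, 0.508, -0.605, 1.021], [0.79, 0.412, -0.455, 0.376], [0.018, -0.757, -0.654, 0.654], [0.0, 0.0, 0.0, 1.0]]
top 409.64537542802265 275.39885447616575 210.48736484016428 [[-0.024, -0.995, 0.095, 0.407], [-1.0, 0.024, 0.003, 0.016], [-0.005, -0.095, -0.996, 0.994], [0.0, 0.0, 0.0, 1.0]]
0.1 [-3.10471983e+00 -4.70591347e-01  2.88998231e-04]
```

View pics/top0.png

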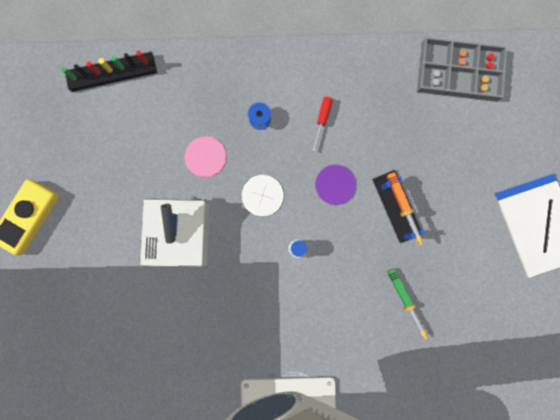

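View pics/scene0.png

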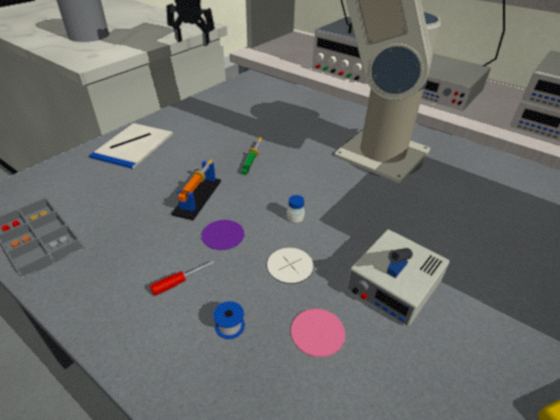

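The top view has two gauge-shaped objects: one with an orange handle in the blue-forked rest at (405,207), and a green one at (408,303) which is the look-alike. It also has three discs: white with a cross at (263,195), pink at (205,157) and purple at (336,184). The orange gauge and the white disc match the description. The instrument is at (173,233), with its screen towards world +x. I'll confirm with an enlarged montage.

Run:
```python
import cv2,pickle,numpy as np
d=pickle.load(open("c0.pkl","rb"))
def crop(n,u,v,w=80,h=60,s=5):
    im=d[n]["image"][v:v+h,u:u+w,::-1]; im=cv2.resize(im,None,fx=s,fy=s,interpolation=cv2.INTER_CUBIC)
    for i in range(0,w,10): cv2.line(im,(i*s,0),(i*s,6),(0,0,255),1); 
    for i in range(0,h,10): cv2.line(im,(0,i*s),(6,i*s),(0,0,255),1)
    return im
a=np.vstack([np.hstack([crop("top",365,165,100,80,4),crop("top",130,192,100,80,4)]),np.hstack([crop("scene",160,150,80,70,4)[:, :],crop("scene",345,225,120,70,4)])])if 0 else None
a=np.vstack([np.hstack([crop("top",360,168,80,60)[:], crop("top",133,194,80,60)]),np.hstack([crop("scene",160,155,80,60),crop("scene",348,232,80,60)])])
a=np.vstack([np.hstack([crop("top",360,166,100,80,4),crop("top",128,194,100,75,4)[:300] if 0 else crop("top",128,192,100,80,4)])[:300],np.hstack([crop("scene",155,150,100,75,4),crop("scene",348,230,100,75,4)])])
cv2.imwrite("pics/m1.png",a)
```

```text
(no output)
```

View pics/m1.png

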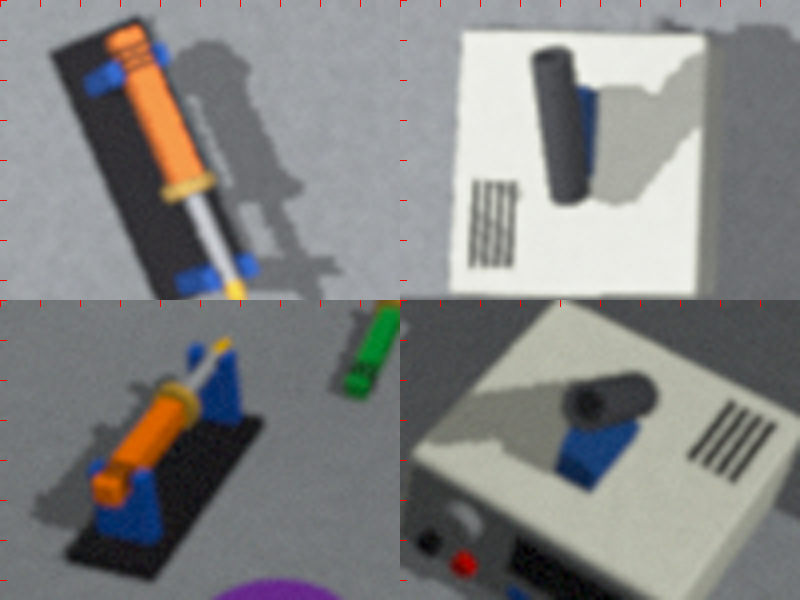

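The montage confirms the orange gauge, with its tip towards the robot, and the dark tube, with its mouth at top (166,206) and scene (396,256). Next I'll fit poses from these points.

```bash
cat > h.py <<'E'
import numpy as np,pickle,cv2
from scipy.optimize import least_squares
from scipy.spatial.transform import Rotation as R
def proj(c,P):
    T=np.linalg.inv(c["cam_to_world"]); p=np.atleast_2d(P)@T[:3,:3].T+T[:3,3]
    return np.c_[c["fx"]*p[:,0]/p[:,2]+c["cx"],c["fy"]*p[:,1]/p[:,2]+c["cy"]]
def pt(b,p):
    c,s=np.cos(b[2]),np.sin(b[2]); return np.array([b[0]+c*p[0]-s*p[1],b[1]+s*p[0]+c*p[1],p[2]])
def fit(d,obs,b0):
    f=lambda b:np.concatenate([proj(d[n],pt(b,p))[0]-uv for n,p,uv in obs])
    r=least_squares(f,b0,loss="soft_l1"); return r.x,f(r.x).reshape(-1,2)
def onplane(c,uv,z):
    T=c["cam_to_world"]; r=T[:3,:3]@np.array([(uv[0]-c["cx"])/c["fx"],(uv[1]-c["cy"])/c["fy"],1]); return T[:3,3]+r*(z-T[2,3])/r[2]
E
python3 - <<'E'
from h import *
d=pickle.load(open("c0.pkl","rb"))
g,r=fit(d,[("top",(-.075,0,.055),(421,243)),("top",(.004,0,.07),(407,212.5)),("top",(.1,0,.063),(391.2,173.5)),
 ("scene",(-.075,0,.055),(212.5,160.3)),("scene",(.004,0,.055),(200,175.5)),("scene",(.1,0,.055),(182.5,197))],[.45,-.3,.3])
print("gauge",g.round(4),r.round(1).tolist())
i,r=fit(d,[("top",(.075,.07,.07),(143.6,200)),("top",(.075,-.07,.07),(205,201)),("top",(-.075,-.07,.07),(203,266)),("top",(-.075,.07,.07),(140.8,265)),
 ("top",(.055,0,.135),(166.2,205.7)),("scene",(.055,0,.135),(396,255.7))],[.4,.27,0])
print("inst",i.round(4),r.round(1).tolist(),"mouth",pt(i,(.055,0,.135)))
# tube axis: top direction
for L in(0,.085):
    print(proj(d["top"],pt(i,(.055-L*np.cos(.6109),0,.135-L*np.sin(.6109)))),proj(d["scene"],pt(i,(.055-L*np.cos(.6109),0,.135-L*np.sin(.6109)))))
# disc
for n in("top","scene"):
    im=d[n]["image"]; h=cv2.cvtColor(im,cv2.COLOR_RGB2HSV); m=((h[...,1]<50)&(h[...,2]>190)).astype(np.uint8)
    k,l,s,c=cv2.connectedComponentsWithStats(m)
    for a in range(1,k):
        if s[a,4]>400: print(n,s[a],c[a].round(1),onplane(d[n],c[a],.003).round(4))
E
```

```text
gauge [ 0.4803 -0.283   0.3638] [[-0.8, 1.7], [1.2, -0.3], [-1.0, 0.5], [-0.2, -0.9], [-0.5, 0.2], [-0.5, 1.1]]
inst [ 0.4501  0.2513 -0.0335] [[-0.4, -0.4], [-0.3, -0.9], [-0.1, 0.6], [-0.3, 1.0], [-0.3, -0.2], [-1.8, -0.8]] mouth [0.50510107 0.24942682 0.135     ]
[[165.86423829 205.52961551]] [[394.20301534 254.93801569]]
[[170.7351742  239.14043046]] [[405.53207591 252.10465836]]
top [ 241  174   42   42 1364] [261.9 195. ] [0.5402 0.0508 0.003 ]
top [ 498  181   62   97 3903] [534.3 227. ] [ 0.4465 -0.605   0.003 ]
top [ 140  200   64   66 2601] [170.2 235.1] [0.4479 0.2746 0.003 ]
top [274 378  61  19 937] [306.7 386.1] [ 0.0881 -0.0445  0.003 ]
scene [ 202    0  167   95 2393] [259.4  41.8] [-0.5324 -0.9318  0.003 ]
scene [ 82  45  60  25 616] [111.3  55.6] [ 0.0469 -1.3133  0.003 ]
scene [  96  124   75   38 1276] [134.3 142.6] [ 0.443 -0.621  0.003]
scene [ 268  248   44   34 1119] [289.7 264.7] [0.5435 0.0519 0.003 ]
```

```bash
cat >> h.py <<'E'
GY=.3638; G=np.array([.4803,-.283,.055]); I=np.array([.4501,.2513,-.0335]); DISC=np.array([.5415,.0512,0])
M=pt(I,(.055,0,.135))
def gR(yaw,pitch):  # gauge frame, x tip->handle raised by pitch
    return R.from_euler("ZY",[yaw,-pitch]).as_matrix()
def tool(stop,Rg,grip=.04):
    return stop+Rg@np.array([grip,0,.003]), R.from_matrix(Rg@np.diag([1,-1,-1.])).as_rotvec()
PITCH=np.radians(35); PR=gR(I[2],PITCH)
E
python3 - <<'E'
from h import *
from rig import manip as m
Rg=gR(GY,0); p,o=tool(G,Rg)
m.move_to(p+[0,0,.1],o); m.servo_line(p,o,rate=.1)
f0=m.get_contact_force()
m.command_gripper(0,60); print(m.get_width(),m.get_grip_force(),m.get_contact_force()-f0)
m.servo_line(p+[0,0,.04],rate=.08); m.servo_line(p+[0,0,.2],rate=.2)
print(m.get_width(),m.get_time(),m.get_contact_force()-f0)
p,o=tool(M+PR[:,0]*.12,PR); print(m.solve_ik(p,o)); print(p)
m.move_to(p,o); print(m.get_time(),m.get_position()-p,m.get_contact_force(),m.get_width())
d={n:m.camera(n) for n in("top","scene")}; pickle.dump(d,open("c1.pkl","wb"))
a=cv2.resize(d["top"]["image"][150:270,100:260],None,fx=2.5,fy=2.5,interpolation=2); b=cv2.resize(d["scene"]["image"][190:310,320:480],None,fx=2.5,fy=2.5,interpolation=2)
a=cv2.resize(d["top"]["image"][165:245,125:205],(400,400),interpolation=2); b=cv2.resize(d["scene"]["image"][215:295,350:430],(400,400),interpolation=2)
cv2.imwrite("pics/p2.png",np.hstack([a,b])[:,:,::-1])
E
```

```text
0.01503870402773275 59.486480355262756 [ 0.26598151 -2.29109735  2.94809779]
0.014676469651287662 5.2333 [-0.62897231  0.80925365 -2.21102294]
None
[0.63434017 0.24512564 0.22922969]Traceback (most recent call last):
  File "<stdin>", line 10, in <module>
rig.IKError: the arm cannot take that pose within its joint ranges
```

Run:
```python
from h import *
from rig import manip as m
def tl(stop,Rg,t,flip,grip=.04):
    Rt=Rg@R.from_euler("y",t).as_matrix()@np.diag([1,-1,-1.])
    if flip: Rt=Rt@np.diag([-1,-1,1.])
    return stop+Rg@[grip,0,0]-.003*Rt[:,2],R.from_matrix(Rt).as_rotvec()
for flip in(0,1):
  for t in np.radians([-30,-20,-10,0,10,20,30,35]):
    s=[]
    for st,Rg in[(G,gR(GY,0)),(G+[0,0,.15],gR(GY,0)),(M,PR),(M+PR[:,0]*.05,PR),(M+PR[:,0]*.12,PR),(DISC+[.075,0,.1],gR(0,0)),(DISC+[.075,0,.1],gR(GY,0))]:
        q=m.solve_ik(*tl(st,Rg,t,flip)); s.append("-" if q is None else str(np.round(q,1).tolist()))
    print(flip,round(np.degrees(t)),*s)
```

```text
0 -30 [-0.7, 0.6, 2.0, 1.1, 0.5, -0.5] [-0.7, 0.4, 2.0, 0.8, 0.7, -0.1] [0.7, 0.6, 2.3, 4.0, 1.0, -1.8] [0.6, 0.6, 2.2, 4.0, 0.9, -1.9] [0.6, 0.5, 2.1, 4.0, 0.7, -2.0] - [0.0, 0.6, 2.0, 1.0, 0.2, 0.3]
0 -20 [-0.6, 0.6, 2.0, 0.7, 0.5, -0.0] [-0.6, 0.4, 1.9, 0.4, 0.7, 0.3] [0.7, 0.5, 2.2, 4.1, 0.7, -2.0] [0.6, 0.5, 2.1, 4.2, 0.6, -2.1] [0.5, 0.4, 2.0, 4.3, 0.5, -2.3] [0.1, 0.6, 1.9, -0.1, 0.4, 1.7] [0.0, 0.6, 1.9, 0.3, 0.4, 1.0]
0 -10 [-0.6, 0.6, 1.9, 0.3, 0.5, 0.4] [-0.6, 0.4, 1.8, 0.2, 0.8, 0.5] [0.6, 0.5, 2.2, 4.4, 0.5, -2.3] - - [0.1, 0.6, 1.7, -0.0, 0.6, 1.7] [0.1, 0.6, 1.7, 0.1, 0.6, 1.2]
0 0 [-0.5, 0.6, 1.8, -0.0, 0.7, 0.7] [-0.5, 0.4, 1.8, -0.0, 1.0, 0.7] - - - [0.1, 0.7, 1.6, -0.0, 0.9, 1.6] [0.1, 0.7, 1.6, -0.0, 0.9, 1.3]
0 10 [-0.4, 0.7, 1.7, -0.2, 0.8, 0.9] [-0.4, 0.5, 1.7, -0.1, 1.1, 0.8] - [0.5, 0.4, 1.9, -0.5, 0.5, 2.5] [0.4, 0.4, 1.8, -0.4, 0.6, 2.3] [0.1, 0.7, 1.5, 0.0, 1.1, 1.6] [0.1, 0.7, 1.5, -0.1, 1.1, 1.3]
0 20 [-0.4, 0.7, 1.7, -0.3, 1.0, 1.0] [-0.4, 0.5, 1.6, -0.2, 1.3, 0.9] [0.5, 0.4, 1.9, -0.2, 0.6, 2.3] [0.4, 0.4, 1.8, -0.2, 0.7, 2.2] [0.4, 0.4, 1.7, -0.2, 0.8
[... 1395 characters left out ...]
, 0.7, 1.7, -0.3, 1.0, -2.1] [-0.4, 0.5, 1.6, -0.2, 1.3, -2.2] [0.5, 0.4, 1.9, -0.2, 0.6, -0.9] [0.4, 0.4, 1.8, -0.2, 0.7, -1.0] [0.4, 0.4, 1.7, -0.2, 0.8, -1.0] [0.1, 0.8, 1.4, 0.0, 1.3, -1.5] [0.1, 0.8, 1.4, -0.1, 1.3, -1.8]
1 30 [-0.3, 0.8, 1.6, -0.4, 1.2, -2.1] [-0.3, 0.6, 1.5, -0.3, 1.4, -2.2] [0.4, 0.5, 1.8, -0.1, 0.8, -1.1] [0.4, 0.5, 1.7, -0.0, 0.9, -1.1] [0.4, 0.5, 1.6, -0.0, 1.0, -1.2] [0.0, 0.9, 1.3, 0.0, 1.5, -1.5] [0.1, 0.9, 1.3, -0.1, 1.5, -1.8]
1 35 [-0.3, 0.8, 1.5, -0.4, 1.3, -2.0] [-0.3, 0.6, 1.5, -0.4, 1.5, -2.1] [0.4, 0.5, 1.8, -0.0, 0.9, -1.1] [0.4, 0.5, 1.7, -0.0, 1.0, -1.2] [0.4, 0.5, 1.5, -0.0, 1.1, -1.2] [0.0, 0.9, 1.2, 0.0, 1.6, -1.5] [0.1, 0.9, 1.2, -0.1, 1.6, -1.8]
```

No wrist solution exists at the port with the fingers perpendicular to the handle. Leaning the grip 25° towards the tip is reachable everywhere with margin, so I'll put the gauge back in its rest and regrip it leaning.

```bash
cat >> h.py <<'E'
def tl(stop,Rg,t=np.radians(25),grip=.04):
    Rt=Rg@R.from_euler("y",t).as_matrix()@np.diag([1,-1,-1.])
    return stop+Rg@[grip,0,0]-.003*Rt[:,2],R.from_matrix(Rt).as_rotvec()
E
python3 - <<'E'
from h import *
from rig import manip as m
Rg=gR(GY,0); p,o=tool(G,Rg)
m.servo_line(p+[0,0,.02],rate=.2); m.servo_line(p+[0,0,.0005],rate=.06)
print(m.get_contact_force()); m.command_gripper(.06); m.servo_line(p+[0,0,.07],rate=.2)
p,o=tl(G,Rg); m.move_to(p+[0,0,.07],o); m.servo_line(p,rate=.1)
f0=m.get_contact_force()
m.command_gripper(0,60); print(m.get_width(),m.get_grip_force(),m.get_contact_force()-f0)
m.servo_line(p+[0,0,.03],rate=.08); m.servo_line(p+[0,0,.2],rate=.2)
print(m.get_width(),m.get_time(),m.get_contact_force()-f0)
p,o=tl(M+PR[:,0]*.12,PR)
m.move_to(p,o); print(m.get_time(),m.get_position()-p,m.get_contact_force(),m.get_width())
d={n:m.camera(n) for n in("top","scene")}; pickle.dump(d,open("c1.pkl","wb"))
a=cv2.resize(d["top"]["image"][165:245,125:205],(400,400),interpolation=2); b=cv2.resize(d["scene"]["image"][215:295,350:430],(400,400),interpolation=2)
cv2.imwrite("pics/p2.png",np.hstack([a,b])[:,:,::-1])
E
```

```text
[ 2.38602853 -3.53142312 -2.02358913]
0.014589340042402317 59.597636461257935 [ 1.89508383 -3.18871408  3.75958011]
0.015142181141351954 11.075 [ 0.41376011 -0.70402514 -2.23573418]
12.9833 [ 0.00023234 -0.00086127 -0.00012835] [-0.11279469  0.86810211 -1.36692906] 0.014283183733299466
```

View pics/p2.png

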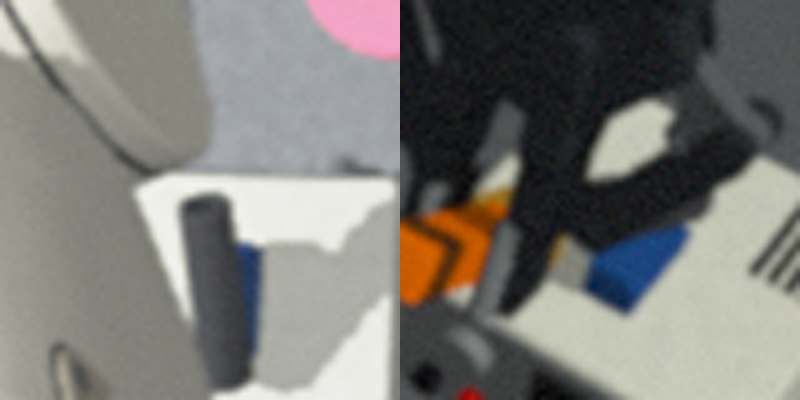

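Run:
```python
from h import *
d=pickle.load(open("c1.pkl","rb")); c=d["scene"]
S=M+PR[:,0]*.12
b=c["image"][225:285,365:425].astype(float); b=(255*(b/255)**.45).astype(np.uint8)
b=cv2.resize(b,(600,600),interpolation=2)[:,:,::-1].copy()
for x in(-.12,-.075,-.065,0,.008,.1):
    u=proj(c,S+PR[:,0]*x)[0]; print(x,u); cv2.circle(b,tuple(int(v) for v in (u-[365,225])*10+5),4,(255,0,255),1)
cv2.imwrite("pics/p3.png",b)
```

```text
-0.12 [394.22686454 254.93575602]
-0.075 [387.2308361  256.68577384]
-0.065 [385.56523829 257.10241392]
0 [373.58850534 260.09832743]
0.008 [371.96025018 260.50562645]
0.1 [350.14465587 265.96267671]
```

View pics/p3.png

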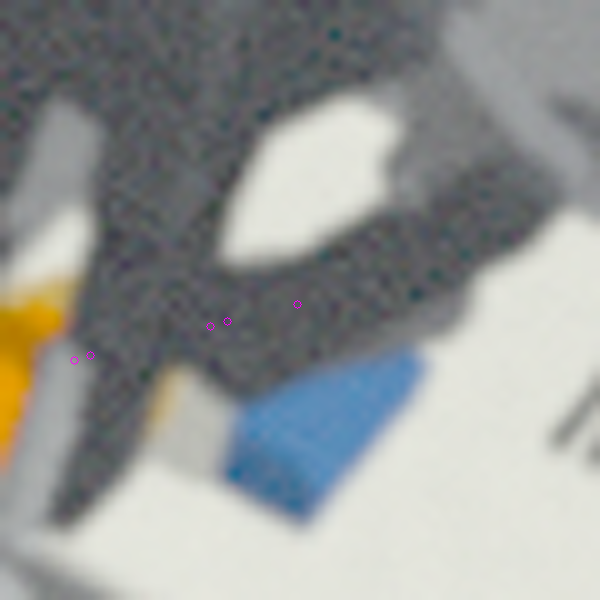

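The tip is hidden behind the finger, so the picture can't settle the lateral alignment. I'll refine the mouth position from both original views, then insert under force control.

Run:
```python
from h import *
from rig import manip as m
d=pickle.load(open("c0.pkl","rb"))
print(M,onplane(d["top"],(166.2,205.7),.135),onplane(d["scene"],(396,255.7),.135))
f0=m.get_contact_force()
for s in(.085,.075,.07,.065):
    p,o=tl(M+PR[:,0]*s,PR); m.servo_line(p,o,rate=.04)
    print(s,(PR.T@(m.get_contact_force()-f0)).round(2),(PR.T@m.get_torque()).round(2))
    if np.linalg.norm(m.get_contact_force()-f0)>8: break
print(m.get_time())
```

```text
[0.50506914 0.24945784 0.135     ] [0.50472186 0.24871641 0.135     ] [0.50479283 0.25274854 0.135     ]
0.085 [ 0.59 -0.66 -0.25] [-0.    0.11  0.  ]
0.075 [ 0.58  0.19 -0.32] [-0.01  0.06  0.02]
0.07 [ 0.54 -0.09  0.57] [0.03 0.08 0.02]
0.065 [ 0.14  0.3  -0.28] [-0.01  0.07  0.04]
15.0583
```

The tip is in, with no contact. I'll continue with compliant steps.

Run:
```python
from h import *
from rig import manip as m
p,o=tl(M+PR[:,0]*.085,PR)
f0=np.array([-.11,.87,-1.37]); off=np.zeros(3); s=.065
while s>-.004:
    s-=.007 if s>.012 else .0015
    p,o=tl(M+PR[:,0]*s,PR); m.servo_line(p+PR@off,o,rate=.04)
    f=PR.T@(m.get_contact_force()-f0); print(round(s,4),f.round(1),(PR.T@m.get_torque()).round(2),(off*1e3).round(1))
    if f[0]>12 or np.linalg.norm(f)>25: break
    for k in(1,2):
        if abs(f[k])>1.5: off[k]+=np.clip(f[k]*.2e-3,-1e-3,1e-3)
print(m.get_time(),m.get_width()); np.save("off.npy",off)
```

```text
0.058 [ 0.4  0.3 -0.4] [0.05 0.08 0.01] [0. 0. 0.]
0.051 [ 0.  -0.8 -0.2] [ 0.06  0.07 -0.  ] [0. 0. 0.]
0.044 [ 0.9 -0.5 -0.5] [-0.04  0.08  0.03] [0. 0. 0.]
0.037 [ 0.2 -0.8 -0.6] [ 0.02  0.08 -0.02] [0. 0. 0.]
0.03 [-0.8 -0.6  1.1] [ 0.02  0.09 -0.05] [0. 0. 0.]
0.023 [ 0.1 -1.2  0.5] [ 0.02  0.09 -0.03] [0. 0. 0.]
0.016 [ 2.1 -1.1 -0.1] [-0.01  0.06  0.05] [0. 0. 0.]
0.009 [ 0.1 -0.6  0. ] [0.01 0.13 0.01] [0. 0. 0.]
0.0075 [-0.1 -0.9 -0.5] [ 0.    0.11 -0.01] [0. 0. 0.]
0.006 [ 0.3 -0.6  0.8] [-0.03  0.15 -0.01] [0. 0. 0.]
0.0045 [ 0.2 -1.4 -0.8] [0.04 0.14 0.01] [0. 0. 0.]
0.003 [ 0.4 -1.9 -0.5] [-0.02  0.1  -0.03] [0. 0. 0.]
0.0015 [-0.1 -1.1  0.4] [0.   0.16 0.04] [ 0.  -0.4  0. ]
0.0 [ 2.3 -0.6 -0.5] [-0.1  -0.4   0.06] [ 0.  -0.4  0. ]
-0.0015 [ 7.2 -3.8  0.3] [-0.28 -0.82  0.13] [ 0.  -0.4  0. ]
-0.003 [10.3 -2.4  1.8] [-0.19 -1.17  0.08] [ 0.  -1.1  0. ]
-0.0045 [13.6 -1.6 -0.1] [-0.24 -1.74  0.01] [ 0.  -1.6  0.4]
19.9083 0.014853785157359823
```

Run:
```python
from h import *
from rig import manip as m
m.hold(.8); c=m.camera("scene"); print(m.get_contact_force(),m.get_time())
b=c["image"][220:280,360:440].astype(float); b=(255*(b/255)**.5).astype(np.uint8)
cv2.imwrite("pics/p4.png",cv2.resize(b,(800,600),interpolation=2)[:,:,::-1]); print(proj(c,M),proj(c,M+PR[:,0]*.008))
```

```text
[11.46384838 -1.51438352  5.83608749] 20.7583
[[394.22686454 254.93575602]] [[393.0393932  255.23279541]]
```

View pics/p4.png

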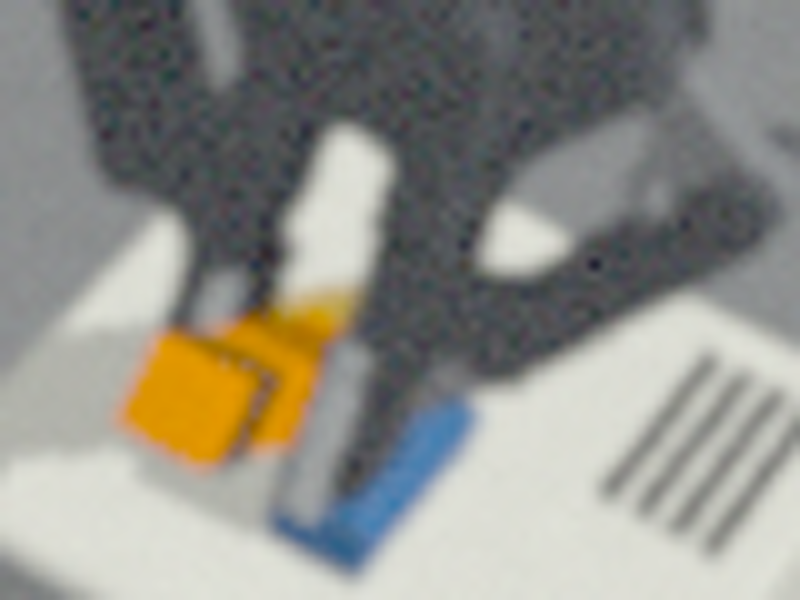

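The handle is lined up with the tube and the collar is up to the mouth, under the fingers at (330,310). I'll press a bit firmer to seat it, hold, then withdraw.

Run:
```python
from h import *
from rig import manip as m
off=np.load("off.npy"); f0=np.array([-.11,.87,-1.37])
for s in(-.0045,-.006,-.0075,-.009):
    p,o=tl(M+PR[:,0]*s,PR); m.servo_line(p+PR@off,o,rate=.03)
    f=PR.T@(m.get_contact_force()-f0); print(s,f.round(1),"actual along axis",((PR.T@(m.get_position()-p))*1e3+[s*1e3,0,0]).round(2))
    if f[0]>25: break
m.hold(.8); print((PR.T@(m.get_contact_force()-f0)).round(1))
off[:]=0
for s in(0,.03,.1,.15):
    p,o=tl(M+PR[:,0]*s,PR); m.servo_line(p+PR@off,o,rate=.08)
    print(s,(PR.T@(m.get_contact_force()-f0)).round(1),m.get_width())
print(m.get_time())
```

```text
-0.0045 [13.4 -2.4  0.4] actual along axis [ 0.64 -0.17  0.17]
-0.006 [17.2 -3.6  0.7] actual along axis [ 0.58 -0.08  0.2 ]
-0.0075 [21.4 -6.2  1.8] actual along axis [0.58 0.   0.21]
-0.009 [24.9 -8.2  2.9] actual along axis [0.54 0.13 0.24]
[25.1 -8.8  2.4]
0 [ 5.9 -2.   1.8] 0.014825200910970329
0.03 [ 0.8 -0.6 -0.2] 0.014993682244134282
0.1 [-0.1 -0.6  0.4] 0.01497173912083543
0.15 [0.  0.  0.2] 0.0151405903408308
25.15
```

The hard stop is confirmed: the commanded target advanced 4.5 mm, the arm did not move, and force rose to 25 N. The gauge came out freely. Next is the disc.

Run:
```python
from h import *
from rig import manip as m
q=m.get_position(); m.servo_line(q+[0,0,.06],rate=.15)
Rg=gR(0,0); p,o=tl(np.array([DISC[0]+.075,DISC[1],.1]),Rg)
m.move_to(p+[0,0,.1],o); m.servo_line(p,rate=.1); m.hold(.5)
print(m.get_time(),m.get_position()-p,m.get_contact_force())
d={n:m.camera(n) for n in("top","scene")}; pickle.dump(d,open("c2.pkl","wb"))
S=np.array([DISC[0]+.075,DISC[1],.1])
for n in d: print(n,[proj(d[n],S+[x,0,0])[0].round(1).tolist() for x in(-.075,0,.1)])
a=cv2.resize(d["top"]["image"][110:230,210:310],(480,576),interpolation=2)
b=cv2.resize(d["scene"]["image"][200:320,220:286],(317,576),interpolation=2)
a=cv2.resize(d["top"]["image"][130:230,220:300],(400,500),interpolation=2)
b=cv2.resize(d["scene"]["image"][200:300,225:305],(400,500),interpolation=2)
cv2.imwrite("pics/p5.png",np.hstack([a,b])[:,:,::-1])
```

```text
28.2333 [4.06054767e-06 1.40651606e-05 6.76753162e-05] [-0.95750242  0.08105391 -0.53008906]
top [[260.0, 188.6], [259.4, 155.2], [258.5, 111.4]]
scene [[291.8, 231.8], [268.4, 253.1], [232.5, 285.8]]
```

View pics/p5.png

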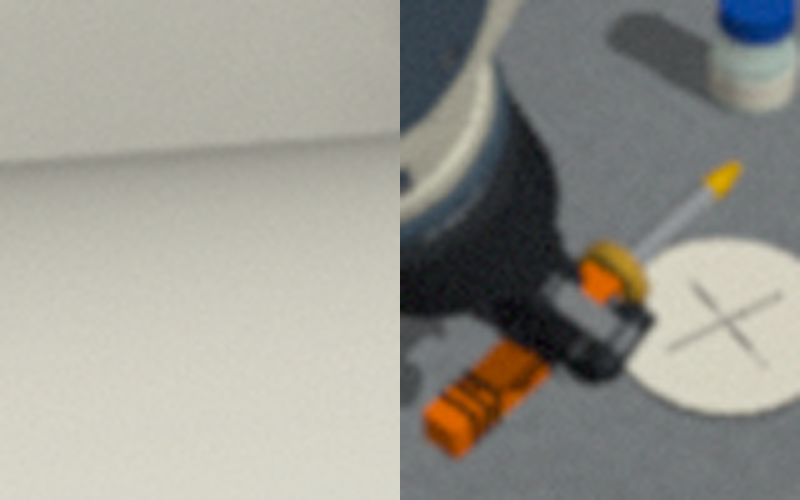

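The scene view shows the tip at (293,233), against (292,232) predicted. The handle end is at (235,286), against (233,286) predicted. So the gauge is level and its tip is over the disc's centre; the arm hides it from the top camera.

Run:
```python
from rig import manip as m
print(abs(m.get_joint_vel()).max(),m.get_width(),m.get_time()); print(m.sign_off())
```

```text
0.0014772829442029798 0.014873404307832672 28.3333
the job is handed in; nothing more can be done
None
```

Job handed in at 28.3 s: the gauge was pushed fully home in the guide tube (hard stop at about 25 N), held there, drawn out, and is now held level and still with its tip 10 cm above the white disc.

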